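Load the joint template and set the gib screw

TASK

Lift the rectangular toothed plywood template up and off its hook, stand it teeth down in the slot of the marking stand, right to the bottom, and let go of it. Then turn the stand's thumbscrew clockwise (seen from above) until it seats, back it off a quarter turn so the template keeps a running fit, and finish while still holding the thumbscrew there between the fingers. Leave the round template on its hook and the other things on the bench where they are.

Things in the scene. Friction and masses are not known exactly. Their poses are not given: they have to be found in the camera images.
- template: rectangular plywood plate, 10 mm thick (its x), 90 wide (y), 130 tall (z), four square teeth 20 mm long on its bottom edge; 0.07 to 0.13 kg. Origin: middle of the bottom edge at the teeth tips. Hangs by a hole 24 wide, 36 high, hole's top edge 90 mm above the origin, under a solid strip 40 tall. Teeth point down on the hook and in the slot
- disc: round plywood template (disc 80 mm across under a 56 mm wide neck, 10 mm thick, 156 tall), hanging on the other hook by the same kind of hole; origin in its middle plane, 130 mm below its top edge. Stays on its hook
- rack: fixed rack: open wooden frame 290 mm wide (y), its top rail carrying two steel hooks at y = -75 and +75 mm sticking out along its -x. Origin on the bench under the top rail's front face. Templates hang at about x = -85 mm, plane across the hooks; either hook may carry either template. Nothing on the rack is higher than 152 mm (templates: top at 180)
- hook (a point): point on the rack, midway between its two hooks, level with their flat tops (140 mm above the bench) and with their outer ends; axes as the rack. Hook bars are 14 mm wide, 6 thick; at the outer end a lip 6 mm thick rises 12 mm above the bar top. Lift a template 14 mm or more (20 is good, 28 at most: then its hole's lower edge is still clear), then draw it along -x past the lip
- stand: fixed marking stand: base plate 180 x 136 mm, 10 thick. Origin on the bench under its centre. Its slot runs along y at x = +51 mm, its thumbscrew stands at x = -50 mm, y = 0. Nothing but the thumbscrew is higher than 54 mm
- slot (a point): centre of the slot's floor, 10 mm above the bench, axes as the stand. Slot 35 mm deep, 98 long (y), long edges chamfered. Fixed cheek at x = +6 mm; the brass gib's face is at x = -6 mm - 1.5 mm per rad of screw, so it is 12 mm wide with the screw seated, 13.5 to 15.3 at the start. The template stands in it on its teeth, either face to the screw, perhaps leaning slightly
- screw (a joint): angle of the thumbscrew, rad: 0 = seated (hard stop), grows as it is backed off (anticlockwise seen from above), 3.0 at most; clockwise from above runs it in. Starts at 1.0 to 2.2, stays where it is left, turns with a drag of about 0.05 N m, does not rise or sink
- wing: flat upright grip of the thumbscrew: steel, 46 mm long (its x, along the stand's x when seated; turns with the screw), 12 thick (y), 35 tall. Origin on the screw's vertical axis at the grip's lower edge, 55 mm above the bench, on a round collar 30 mm across; top at 90 mm
- wing_grip (a point): point on the screw's axis 25 mm above the grip's lower edge (80 mm above the bench), axes as the wing: good height for the TCP when pinching the grip from above; with open fingers the tool can turn about it freely
- glue: bystander: white glue bottle, 56 mm across and 160 mm tall, standing
- jar: bystander: closed clear jar, 68 mm across and 90 mm tall, standing
- tape: bystander: roll of masking tape lying flat, 60 mm across, 24 mm tall
- mug: bystander: mug, 80 mm across and 90 mm tall, standing
- driver: bystander: screwdriver lying on the bench along its x axis
- offcut: bystander: wood offcut, 70 x 50 x 30 mm, lying flat
- wrench: bystander: wrench lying on the bench along its x axis
Mind the look-alikes: they are no part of the job. Leave any blue or turquoise look-alike of the template alone.

How it is judged:
By the outcome, as a careful person would: the job done as asked, in the order asked, and still so for the second after the job is handed in, while the arm keeps its last pose, push and grip.
It also fails if it takes over 59 s, if anything falls off the work surface, if the arm or the gripper's body presses on something with over 40 N, if the wrist force passes 120 N, or if a joint passes its speed limit or range.

ROBOT

A 6-joint arm with a two-finger parallel gripper is mounted at the origin on the work surface. World frame = base frame: x ahead of the robot, y to its left, z up, the work surface at z = 0. Lengths are in m, angles in rad, forces in N, time in s.
With the tool pointing down it reaches from about 0.375 to 0.9 m from the base axis. Payload 3.1 kg.
Tool frame: the origin (TCP) lies between the finger pads, 19 mm behind the fingertips; this is the grasp point; z points along the fingers, y is the line along which they close (so a half turn about z gives the same grasp; the last joint's range is limited). The gripper opens to 85 mm and grips with 20 to 120 N. Pads are 22 mm wide; open, the fingers measure 114 mm over their backs; the gripper's body (76 mm by 85 mm) begins 54 mm behind the grasp point. The pads swing forward as they close: fully open they stand 13 mm farther back than shut.
Start: joints at [-1.391, 0.527, 1.433, -0, 1.181, -0.178], TCP at [0.219, -0.585, 0.25] pointing down, gripper open.
Joint ranges: [-3.08, 3.08], [-0.75, 2.2], [0.22, 2.44], [-1.43, 4.57], [0, 2.65], [-2.85, 2.85]. Speed limits (rad/s): [2.79, 2.79, 3.14, 3.14, 3.14, 3.14].

INTERFACE

Orientations are given as a unit quaternion [x, y, z, w].
In Python, from station import sense, eyes, workorder gives the robot as it stands.
- The arm moves only by the shell command python3 -m inch 'ROWS' [OPENING] [FORCE]. ROWS is JSON, a list of rows, each an object of numbers: "dx", "dy", "dz": the shift along the tool's x, y, z in cm; "wx", "wy", "wz": the turn, a rotation vector about the tool's x, y, z in degrees. In form: [{"dx": .., "dy": .., "dz": .., "wx": .., "wy": .., "wz": ..}, ...]. A call has 1 to 10 rows; each row shifts and turns the commanded pose from where the row before left it, along the tool's axes as they then stand; what a row does not reach is not made up. A row lasts 1/8 s, in which the tool goes at most 62.5 mm and 10.7 degrees, less where a joint would pass 70% of its speed; a pose out of reach is approached as far as the arm can. A call with a gripper value outside its range is refused whole. OPENING is the opening, from 0 (shut) to 1 (fully open), set as the call begins (- or left out, the last holds). The fingers move at their own pace and stop on an object; FORCE is the grip in N (left out, the last holds). Time passes only in rows, so rows that do not move let the fingers close. It gives the time, the measured TCP pose, the force, the opening and the grip force at its end, in the units of the state.
- sense(): the state, without advancing time (a new reading comes with each control period).
- eyes.snapshot(name): name is "scene" or "top" or "wrist"; returns the picture (400x640x3 uint8, red, green, blue); there is no depth.
- eyes.camera_params(name): a dict with "fx", "fy", "cx", "cy" (pixels), "rvec" (rotation vector, rad) and "tvec" (3), from world to camera coordinates, as OpenCV has them. Camera axes: x right, y down, z forward; pixel columns grow to the right and rows downward; lengths in m; the calibration is good to about 2 mm. A picture is of the moment at which its call begins: read the wrist's pose just before it. camera_params takes no time and is no camera call; for the wrist camera it gives the pose at the moment of the call.
- workorder.sign_off(): hands the job in; it is judged then, once.
The state is a dict: "t": time; "q": joint angles; "qd": joint speeds; "tau": joint torques, N m; "tcp_pos": TCP position; "tool_rot": TCP orientation; "force": force on the tool from outside, world axes, zero at the start; "ft_torque": the same for the moment, N m; "finger_gap": opening from 0.0 (shut) to 1.0 (fully open); "gripper_force": force on a finger pad.
Only numpy, scipy, OpenCV 4.12 (cv2) and the standard library are available. Lean on these libraries where they do the work, as an engineer would, in place of code of your own. Each camera call takes 0.05 s, during which the arm holds its last target. There are 200 camera calls.

## Working session

There is one attempt and no reset: what is moved stays moved. The work goes in short steps, Python scripts to look and compute and a shell command to move; the robot and the scene stay as the last step left them, time stands still between calls to the robot, and variables do not carry over. Pictures are saved under pics/ and viewed, at most 10 in all, crops included, and the job is handed in when it is done.

```bash
mkdir -p pics; ls; python3 - <<'E'
from station import sense, eyes
import cv2,numpy as np
s=sense();print(s['t'],s['tcp_pos'],s['tool_rot'],s['finger_gap'])
for n in('scene','top'):
    i=eyes.snapshot(n);cv2.imwrite(f'pics/{n}0.png',i[:,:,::-1])
    p=eyes.camera_params(n);R=cv2.Rodrigues(np.array(p['rvec'],float))[0];print(n,p['fx'],-R.T@np.array(p['tvec']),R[2])
E
```

```text
pics
0.0 [ 0.21879919 -0.58474037  0.24902846] [ 9.84037557e-01  1.77957679e-01  6.40461266e-06 -1.07302864e-03] 0.9980357127761047
scene 410.06361219312663 [ 1.45551098 -0.07420975  0.82973619] [-0.79719162  0.05904309 -0.60083228]
top 500.01977963391954 [0.29624186 0.01257678 1.69165631] [ 0.15796962 -0.01009226 -0.9873924 ]
```

View pics/scene0.png

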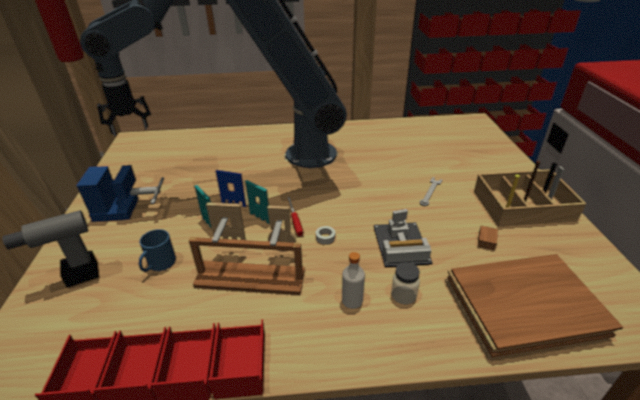

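View pics/top0.png

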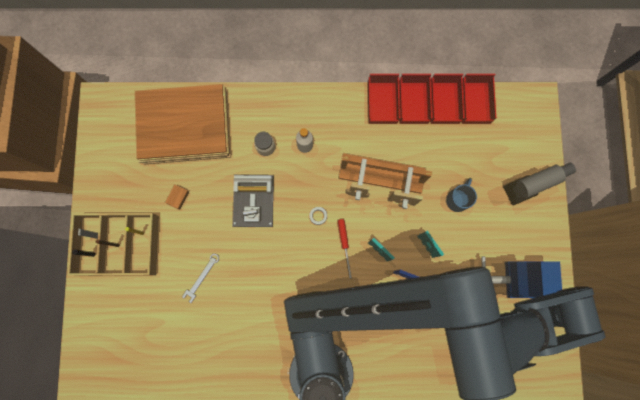

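The scene view shows the rack at (248,265) with plywood plates at about (226,218) and (280,220). The blue and turquoise look-alikes stand at (230,187), (257,200) and (203,205), and the stand is at (402,243). In the top view the rack is at (385,175), the hung plates at (358,192) and (406,202), and the stand at (253,200). Next I'll enlarge these.

```bash
python3 - <<'E'
import cv2,numpy as np
s=cv2.imread('pics/scene0.png');t=cv2.imread('pics/top0.png')
r=lambda i,x,y,w,h,k:cv2.resize(i[y:y+h,x:x+w],None,fx=k,fy=k,interpolation=cv2.INTER_CUBIC)
a=r(s,185,165,130,100,3);b=r(s,365,195,80,60,5)[:300,:400]
a=cv2.resize(a,(400,300))
c=r(t,335,150,100,75,4);d=r(t,223,165,60,45,400/60)
d=cv2.resize(d,(400,300))
cv2.imwrite('pics/c1.png',np.vstack([np.hstack([a,b]),np.hstack([c,d])]))
E
```

```text
(no output)
```

View pics/c1.png

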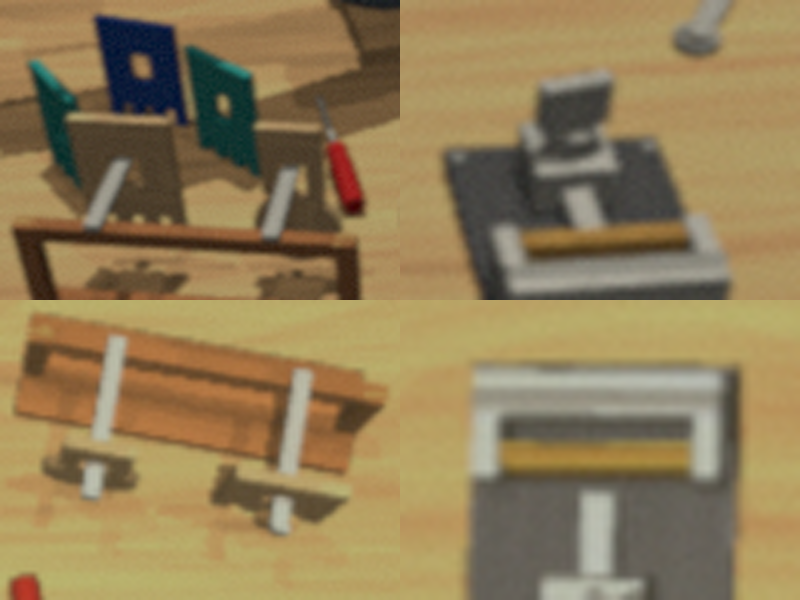

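Crop: the wide plywood plate with teeth is at scene (226,218), on the hook at the top-view right (406,200). The disc's narrow neck is at scene (280,220). The others are blue (230,187) and turquoise (257,200) and (203,205). I choose the plate at scene (226,218). Next, rough positions.

```bash
cat > h.py <<'E'
from station import sense, eyes
import cv2,numpy as np
from scipy.spatial.transform import Rotation as Ro
def cam(n):
    p=eyes.camera_params(n);K=np.array([[p['fx'],0,p['cx']],[0,p['fy'],p['cy']],[0,0,1.]])
    return K,np.array(p['rvec'],float),np.array(p['tvec'],float)
def ray(c,u,v,z):
    K,r,t=c;R=cv2.Rodrigues(r)[0];d=R.T@np.linalg.solve(K,[u,v,1]);o=-R.T@t
    return o+d*(z-o[2])/d[2]
def proj(c,P): return cv2.projectPoints(np.array(P,float).reshape(-1,1,3),c[1],c[2],c[0],None)[0].reshape(-1,2)
def delta(T,yaw,s=None):
    "tool-frame shift cm and turn deg to reach TCP T, tool down, tool y at angle yaw (world)"
    s=s or sense();R=Ro.from_quat(s['tool_rot']);y=np.array([np.cos(yaw),np.sin(yaw),0])
    best=None
    for k in(1,-1):
        Y=y*k;Z=np.array([0,0,-1.]);G=Ro.from_matrix(np.c_[np.cross(Y,Z),Y,Z])
        w=np.degrees((R.inv()*G).as_rotvec())
        print('shift cm',np.round(R.inv().apply(np.array(T)-s['tcp_pos'])*100,2),'turn',np.round(w,1),'q6',round(s['q'][5],2))
E
python3 - <<'E'
from h import *
c=cam('top')
A=ray(c,357.5,198.5,.152);B=ray(c,405,207.5,.152);print('lips',A,B,np.linalg.norm(A-B))
m=(A+B)/2;d=A-B;print('mid',m,'yaw',np.degrees(np.arctan2(d[1],d[0]))-90)
C=ray(c,364.5,159,.14);D=ray(c,410.7,167.5,.14);print(C,D)
# stand: cheek top corners & gib
f=lambda u,v:(223+u/6.667,165+(v-300)/6.667)
for u,v,z in((472,370,.054),(724,370,.054),(500,442,.045),(692,442,.045),(472,475,.045),(722,475,.045)):print(f(u,v),ray(c,*f(u,v),z))
print(ray(c,233.5,226,.01),ray(c,272.5,226,.01))
s=sense();print(s['q'],Ro.from_quat(s['tool_rot']).as_matrix())
w=cam('wrist');R=cv2.Rodrigues(w[1])[0];Rt=Ro.from_quat(s['tool_rot']).as_matrix();print('cam in tool',Rt.T@(-R.T@w[2]-s['tcp_pos']),'\n',Rt.T@R.T,w[0])
E
```

```text
lips [ 0.55263789 -0.11765444  0.152     ] [ 0.52386506 -0.26542911  0.152     ] 0.15054975547879101
mid [ 0.53825148 -0.19154177  0.152     ] yaw -11.01805876915256
[ 0.68229113 -0.14297575  0.14      ] [ 0.65430204 -0.28968843  0.14      ]
(293.79646017699116, 175.4994750262487) [0.64738233 0.08600127 0.054     ]
(331.5945702714864, 175.4994750262487) [ 0.64716216 -0.04040335  0.054     ]
(297.99625018749066, 186.29893505324733) [0.61233472 0.07216552 0.045     ]
(326.794810259487, 186.29893505324733) [ 0.61214581 -0.02433458  0.045     ]
(293.79646017699116, 191.2486875656217) [0.59551251 0.08614939 0.045     ]
(331.29458527073643, 191.2486875656217) [ 0.59525458 -0.03930284  0.045     ]
[0.4831393  0.29050248 0.01      ] [0.4827793  0.15902531 0.01      ]
[-1.39153536e+00  5.28366339e-01  1.43376995e+00 -6.26874237e-06
  1.18142246e+00 -1.78479677e-01] [[ 9.36689575e-01  3.50160697e-01 -3.56267293e-04]
 [ 3.50160710e-01 -9.36687642e-01  1.93356238e-03]
 [ 3.43346378e-04 -1.93589853e-03 -9.99998067e-01]]
cam in tool [ 0.06516896  0.00043645 -0.12310285] 
 [[ 8.11346464e-05 -9.65776874e-01 -2.59374293e-01]
 [ 9.99998949e-01  4.53897948e-04 -1.37727443e-03]
 [ 1.44786925e-03 -2.59373908e-01  9.65775895e-01]] [[337.12629598   0.         318.56347111]
 [  0.         337.12629598 195.97772303]
 [  0.           0.           1.        ]]
```

```bash
python3 -m inch '[{"wz":-9.8},{"wz":-9.8},{"wz":-9.8},{"wz":-9.8},{"wz":-9.8},{"wz":-9.8}]' 
python3 -m inch '[{"dx":3.7,"dy":2.6,"dz":-0.5},{"dx":3.7,"dy":2.6,"dz":-0.5},{"dx":3.7,"dy":2.6,"dz":-0.5},{"dx":3.7,"dy":2.6,"dz":-0.5},{"dx":3.7,"dy":2.6,"dz":-0.5},{"dx":3.7,"dy":2.6,"dz":-0.5},{"dx":3.7,"dy":2.6,"dz":-0.5},{"dx":3.7,"dy":2.6,"dz":-0.5},{"dx":3.7,"dy":2.6,"dz":-0.5},{"dx":3.7,"dy":2.6,"dz":-0.5}]' 
python3 -m inch '[{},{}]'
python3 - <<'E'
from h import *
i=eyes.snapshot('wrist');cv2.imwrite('pics/w1.png',i[:,:,::-1]);cv2.imwrite('pics/w1b.png',cv2.resize(i[:,:,::-1],(800,500),interpolation=cv2.INTER_CUBIC))
p=eyes.camera_params('wrist');import json;json.dump({k:np.array(v).tolist() for k,v in p.items()},open('w1.json','w'));print(sense()['q'])
E
```

```text
[-1.39151634e+00  5.28344619e-01  1.43357591e+00 -1.49107889e-05
  1.18141217e+00 -1.78494229e-01]invalid input at $[0]: expected keys dx, dy, dz, wx, wy, wz
invalid input at $[0]: expected keys dx, dy, dz, wx, wy, wz
invalid input at $[0]: expected keys dx, dy, dz, wx, wy, wz
```

View pics/w1b.png

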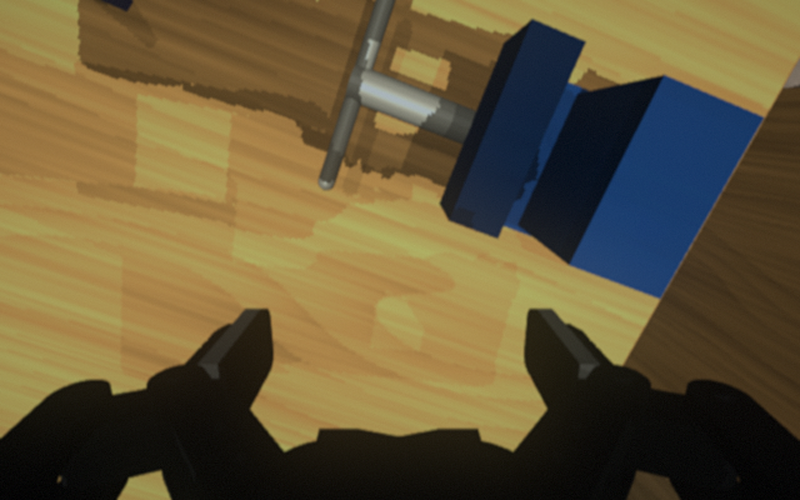

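The wrist view still shows the vise, because the moves were refused: every row needs all six keys. I'll retype them.

```bash
python3 -m inch '[{"dx":0,"dy":0,"dz":0,"wx":0,"wy":0,"wz":-9.8},{"dx":0,"dy":0,"dz":0,"wx":0,"wy":0,"wz":-9.8},{"dx":0,"dy":0,"dz":0,"wx":0,"wy":0,"wz":-9.8},{"dx":0,"dy":0,"dz":0,"wx":0,"wy":0,"wz":-9.8},{"dx":0,"dy":0,"dz":0,"wx":0,"wy":0,"wz":-9.8},{"dx":0,"dy":0,"dz":0,"wx":0,"wy":0,"wz":-9.8}]' 
python3 -m inch '[{"dx":3.7,"dy":2.6,"dz":-0.5,"wx":0,"wy":0,"wz":0},{"dx":3.7,"dy":2.6,"dz":-0.5,"wx":0,"wy":0,"wz":0},{"dx":3.7,"dy":2.6,"dz":-0.5,"wx":0,"wy":0,"wz":0},{"dx":3.7,"dy":2.6,"dz":-0.5,"wx":0,"wy":0,"wz":0},{"dx":3.7,"dy":2.6,"dz":-0.5,"wx":0,"wy":0,"wz":0},{"dx":3.7,"dy":2.6,"dz":-0.5,"wx":0,"wy":0,"wz":0},{"dx":3.7,"dy":2.6,"dz":-0.5,"wx":0,"wy":0,"wz":0},{"dx":3.7,"dy":2.6,"dz":-0.5,"wx":0,"wy":0,"wz":0},{"dx":3.7,"dy":2.6,"dz":-0.5,"wx":0,"wy":0,"wz":0},{"dx":3.7,"dy":2.6,"dz":-0.5,"wx":0,"wy":0,"wz":0}]' 
python3 -m inch '[{"dx":0,"dy":0,"dz":0,"wx":0,"wy":0,"wz":0},{"dx":0,"dy":0,"dz":0,"wx":0,"wy":0,"wz":0}]'
python3 - <<'E'
from h import *
print(sense()['q'])
i=eyes.snapshot('wrist');cv2.imwrite('pics/w2.png',i[:,:,::-1]);cv2.imwrite('pics/w2b.png',cv2.resize(i[:,:,::-1],(800,500),interpolation=cv2.INTER_CUBIC))
p=cam('wrist');np.savez('w2',K=p[0],r=p[1],t=p[2])
E
```

```text
t: 0.9
tcp_pos: [0.2188, -0.5851, 0.2496]
tool_rot: [0.768, 0.64, 0.0, -0.0]
force: [0.1, -0.1, 0.1]
finger_gap: 1.001
gripper_force: 0.0
t: 2.15
tcp_pos: [0.5439, -0.2688, 0.2999]
tool_rot: [0.77, 0.638, -0.0, -0.0]
force: [-0.1, -0.2, -0.7]
finger_gap: 1.005
gripper_force: 0.0
t: 2.4
tcp_pos: [0.5426, -0.27, 0.2996]
tool_rot: [0.77, 0.638, -0.0, -0.0]
force: [-0.2, 0.9, -0.2]
finger_gap: 1.001
gripper_force: 0.0
[-6.45638500e-01  4.51183710e-01  1.42268285e+00 -6.91014145e-04
  1.26880542e+00 -4.59242882e-01]
```

View pics/w2b.png

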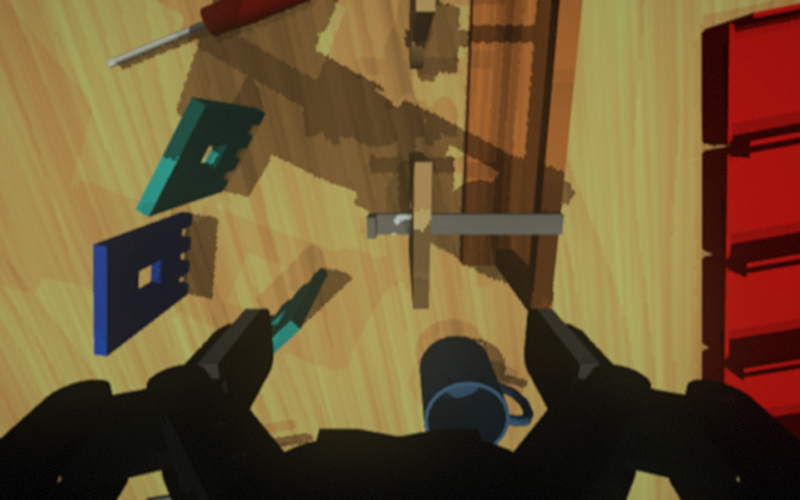

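The wrist view shows the template's top edge from (422,161) to (421,308) at 1.25x scale, with its hook bar at (370–563, 224) and the lip at the left end. The disc is at the top (425,5), and the turquoise and blue look-alikes are lower left.

```bash
python3 - <<'E'
from h import *
d=np.load('w2.npz');c=(d['K'],d['r'],d['t'])
a=ray(c,422.5/1.25,161/1.25,.18);b=ray(c,421.5/1.25,308/1.25,.18);v=a-b
print(a,b,np.linalg.norm(v),np.degrees(np.arctan2(v[1],v[0]))-90)
h=ray(c,369/1.25,225/1.25,.152);h2=ray(c,562/1.25,224/1.25,.14);print(h,h2,np.degrees(np.arctan2(*(h2-h)[1::-1])))
L=[ray(c,x/1.25,235/1.25,.18)for x in(413,430.5)];print(L)
m=(a+b)/2
for y in(-11,):delta([m[0],m[1],.174],np.radians(y))
i=cv2.imread('pics/w2.png');o=cv2.resize(i[100:260,260:460],(800,640),interpolation=cv2.INTER_CUBIC)[:600];cv2.imwrite('pics/w2c.png',o)
E
```

```text
[ 0.56456027 -0.22456651  0.18      ] [ 0.54855998 -0.31285334  0.18      ] 0.0897249803378472 -10.272266015421152
[ 0.5241579  -0.26080931  0.152     ] [ 0.65289099 -0.28713101  0.14      ] -11.55583162931605
[array([ 0.55164099, -0.26596862,  0.18      ]), array([ 0.56182635, -0.26789689,  0.18      ])]
shift cm [ 0.44  1.38 12.55] turn [-0.1 -0.   0.3] q6 -0.46
shift cm [ 0.44  1.38 12.55] turn [ 0.000e+00 -1.000e-01 -1.797e+02] q6 -0.46
```

View pics/w2c.png

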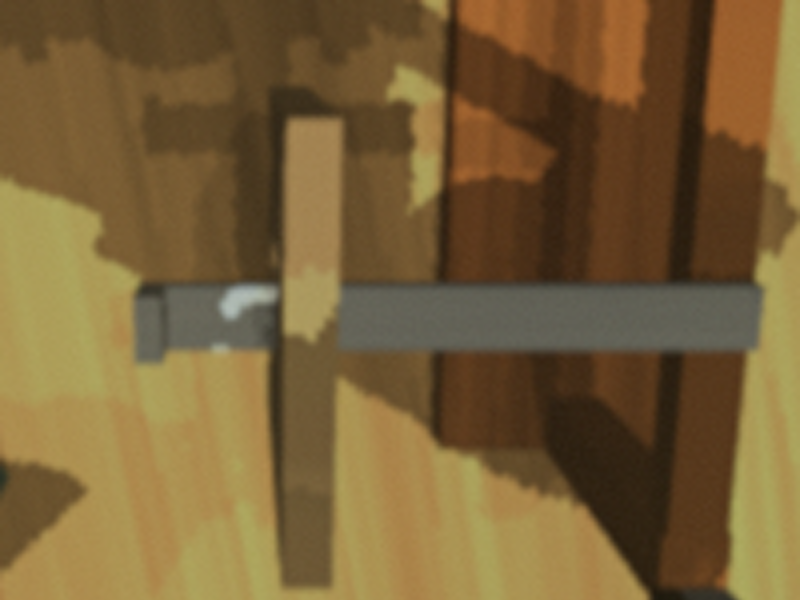

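The close crop shows a wide plain plywood edge hung on the hook bar between lip and rail, and the 90 mm length checks out. Descending to grasp.

```bash
python3 -m inch '[{"dx":0.44,"dy":1.38,"dz":0,"wx":0,"wy":0,"wz":0.3},{"dx":0,"dy":0,"dz":3.5,"wx":0,"wy":0,"wz":0},{"dx":0,"dy":0,"dz":3.5,"wx":0,"wy":0,"wz":0},{"dx":0,"dy":0,"dz":3,"wx":0,"wy":0,"wz":0},{"dx":0,"dy":0,"dz":2.5,"wx":0,"wy":0,"wz":0},{"dx":0,"dy":0,"dz":0,"wx":0,"wy":0,"wz":0},{"dx":0,"dy":0,"dz":0,"wx":0,"wy":0,"wz":0}]'
python3 -m inch '[{"dx":0,"dy":0,"dz":0,"wx":0,"wy":0,"wz":0},{"dx":0,"dy":0,"dz":0,"wx":0,"wy":0,"wz":0},{"dx":0,"dy":0,"dz":0,"wx":0,"wy":0,"wz":0},{"dx":0,"dy":0,"dz":0,"wx":0,"wy":0,"wz":0},{"dx":0,"dy":0,"dz":0,"wx":0,"wy":0,"wz":0},{"dx":0,"dy":0,"dz":0,"wx":0,"wy":0,"wz":0}]' 0 60
```

```text
t: 3.32
tcp_pos: [0.5582, -0.2692, 0.1758]
tool_rot: [0.772, 0.636, 0.0, 0.001]
force: [-0.4, 1.4, 0.8]
finger_gap: 0.999
gripper_force: 0.0
t: 4.08
tcp_pos: [0.5574, -0.2683, 0.1753]
tool_rot: [0.772, 0.636, -0.0, 0.0]
force: [-1.0, 0.2, 2.2]
finger_gap: 0.106
gripper_force: 59.3
```

```bash
python3 -m inch '[{"dx":0,"dy":0,"dz":-1,"wx":0,"wy":0,"wz":0},{"dx":0,"dy":0,"dz":-1,"wx":0,"wy":0,"wz":0},{"dx":0,"dy":0,"dz":0,"wx":0,"wy":0,"wz":0},{"dx":0,"dy":-2,"dz":0,"wx":0,"wy":0,"wz":0},{"dx":0,"dy":-2,"dz":0,"wx":0,"wy":0,"wz":0},{"dx":0,"dy":-2,"dz":0,"wx":0,"wy":0,"wz":0},{"dx":0,"dy":0,"dz":0,"wx":0,"wy":0,"wz":0}]'
python3 -m inch '[{"dx":0,"dy":-0.5,"dz":-3,"wx":0,"wy":0,"wz":0},{"dx":0,"dy":0,"dz":-3,"wx":0,"wy":0,"wz":0},{"dx":0,"dy":0,"dz":-3,"wx":0,"wy":0,"wz":0},{"dx":0,"dy":0,"dz":-3,"wx":0,"wy":0,"wz":0},{"dx":0,"dy":0,"dz":-2,"wx":0,"wy":0,"wz":0},{"dx":0,"dy":0,"dz":0,"wx":0,"wy":0,"wz":0}]'
python3 - <<'E'
from h import *
c=cam('top')
f=lambda u,v:(223+(u-400)/6.667,165+(v-300)/6.667)
for u,v,z in((472,370,.054),(724,370,.054),(500,442,.045),(692,442,.045),(472,475,.045),(722,475,.045)):print(ray(c,*f(u,v),z))
print(ray(c,233.5,226,.01),ray(c,272.5,226,.01))
E
```

```text
t: 4.95
tcp_pos: [0.4974, -0.2563, 0.1949]
tool_rot: [0.772, 0.636, -0.0, -0.001]
force: [-0.3, 0.7, -0.5]
finger_gap: 0.102
gripper_force: 58.9
t: 5.7
tcp_pos: [0.4953, -0.2568, 0.3369]
tool_rot: [0.772, 0.636, 0.001, 0.003]
force: [-0.5, -0.3, -1.4]
finger_gap: 0.103
gripper_force: 58.9
[0.64773113 0.2862589  0.054     ]
[0.64751148 0.16015153 0.054     ]
[0.61272759 0.27285868 0.045     ]
[0.61253912 0.17658471 0.045     ]
[0.59592441 0.28649131 0.045     ]
[0.59566708 0.16133259 0.045     ]
[0.4831393  0.29050248 0.01      ] [0.4827793  0.15902531 0.01      ]
```

```bash
python3 -m inch '[{"dx":3,"dy":0.5,"dz":0,"wx":0,"wy":0,"wz":0},{"dx":4.9,"dy":0.5,"dz":0,"wx":0,"wy":0,"wz":0},{"dx":4.9,"dy":0.5,"dz":0,"wx":0,"wy":0,"wz":0},{"dx":4.9,"dy":0.5,"dz":0,"wx":0,"wy":0,"wz":0},{"dx":4.9,"dy":0.5,"dz":0,"wx":0,"wy":0,"wz":0},{"dx":4.9,"dy":0.5,"dz":0,"wx":0,"wy":0,"wz":0},{"dx":4.9,"dy":0.5,"dz":0,"wx":0,"wy":0,"wz":0},{"dx":4.7,"dy":0.5,"dz":0,"wx":0,"wy":0,"wz":-3.3},{"dx":0,"dy":0,"dz":0,"wx":0,"wy":0,"wz":-3.5},{"dx":0,"dy":0,"dz":0,"wx":0,"wy":0,"wz":-3.5}]'
python3 -m inch '[{"dx":0,"dy":0,"dz":0,"wx":0,"wy":0,"wz":0},{"dx":0,"dy":0,"dz":0,"wx":0,"wy":0,"wz":0},{"dx":0,"dy":0,"dz":0,"wx":0,"wy":0,"wz":0}]'
python3 - <<'E'
from h import *
i=eyes.snapshot('wrist');cv2.imwrite('pics/w3.png',i[:,:,::-1]);cv2.imwrite('pics/w3b.png',cv2.resize(i[:,:,::-1],(800,500),interpolation=cv2.INTER_CUBIC))
p=cam('wrist');np.savez('w3',K=p[0],r=p[1],t=p[2])
E
```

```text
t: 6.95
tcp_pos: [0.6036, 0.1019, 0.333]
tool_rot: [0.71, 0.704, -0.001, -0.001]
force: [0.4, -0.4, 0.2]
finger_gap: 0.105
gripper_force: 58.8
t: 7.32
tcp_pos: [0.6037, 0.1004, 0.3347]
tool_rot: [0.712, 0.702, -0.0, -0.0]
force: [-0.3, 0.8, -1.1]
finger_gap: 0.105
gripper_force: 58.8
```

View pics/w3b.png

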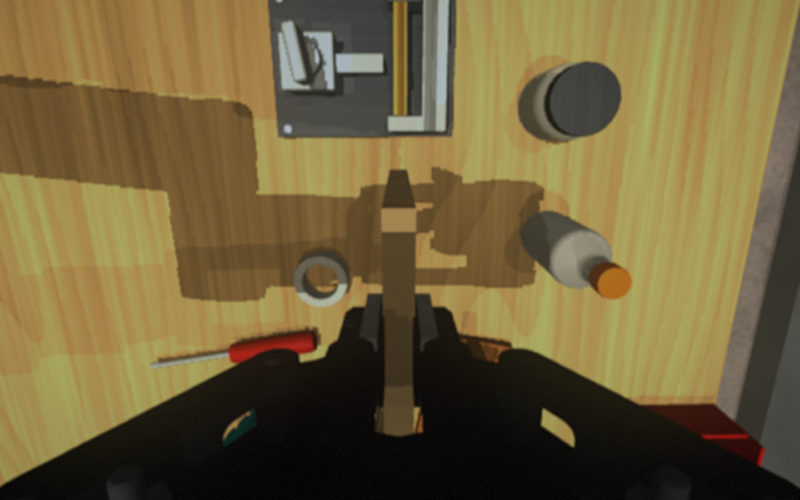

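The wrist view shows the stand at the top edge (270–455, 0–135), with the gib at (400,60) and the wing at (293,50). The template is held edge-on in the centre, straight. I'll step 4 cm closer to see the whole stand.

```bash
python3 -m inch '[{"dx":2,"dy":0,"dz":0,"wx":0,"wy":0,"wz":0},{"dx":2,"dy":0,"dz":0,"wx":0,"wy":0,"wz":0},{"dx":0,"dy":0,"dz":0,"wx":0,"wy":0,"wz":0},{"dx":0,"dy":0,"dz":0,"wx":0,"wy":0,"wz":0}]'
python3 - <<'E'
from h import *
print(sense()['tcp_pos'])
i=eyes.snapshot('wrist')[:,:,::-1];cv2.imwrite('pics/w4.png',i)
p=cam('wrist');np.savez('w4',K=p[0],r=p[1],t=p[2])
cv2.imwrite('pics/w4b.png',cv2.resize(i[0:150,205:385],(720,600),interpolation=cv2.INTER_CUBIC))
E
```

```text
t: 7.88
tcp_pos: [0.6041, 0.1411, 0.335]
tool_rot: [0.711, 0.703, -0.0, 0.0]
force: [0.1, -0.6, -0.9]
finger_gap: 0.104
gripper_force: 58.8
[0.60406457 0.14109623 0.33497816]
```

View pics/w4b.png

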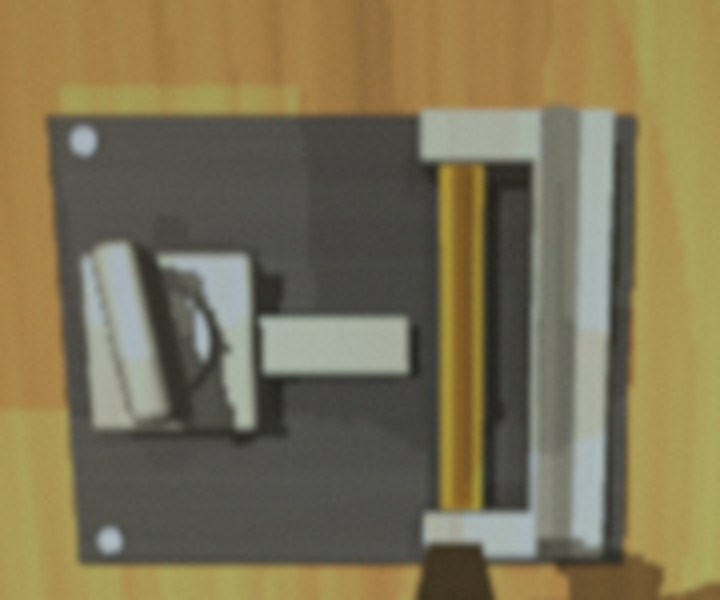

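The crop shows the base corners at (48,115), (637,117), (80,563) and (622,563). The gib's top face spans x 440–485, the cheek's inner edge is at about x 530, and the wing's top runs from (112,245) to (150,415).

```bash
python3 - <<'E'
from h import *
from scipy.optimize import least_squares
d=np.load('w4.npz');c=(d['K'],d['r'],d['t'])
g=lambda u,v:(205+u/4-.375,v/4-.375)
uv=np.array([g(*p)for p in((48,115),(637,117),(80,563),(622,563))])
B=np.array([[-.09,.068,.01],[.09,.068,.01],[-.09,-.068,.01],[.09,-.068,.01]])
W=lambda p,q:(Ro.from_euler('z',p[2]).apply(q)+[p[0],p[1],0])
r=least_squares(lambda p:(proj(c,W(p,B))-uv).ravel(),[.56,.22,0]);p=r.x
print('stand',p[:2],np.degrees(p[2]),r.fun.round(1))
Rz=Ro.from_euler('z',p[2])
loc=lambda u,v,z:(Rz.inv().apply(ray(c,*g(u,v),z)-[p[0],p[1],0])*1e3).round(1)
print('gib edges',loc(440,340,.045),loc(485,340,.045),'cheek',loc(530,340,.045),loc(530,340,.054))
print('blocks',loc(420,110,.05),loc(420,163,.05),loc(422,512,.05))
a,b=ray(c,*g(112,245),.09),ray(c,*g(150,415),.09);print('wing',loc(112,245,.09),loc(150,415,.09));v=a-b
print('screw th',np.arctan2(v[1],v[0])-p[2])
slot=W(p,[.051,0,0]);ax=W(p,[-.05,0,0]);print('slot',slot,'screw',ax,W(p,[.006,0,0])-W(p,[0,0,0]))
th=np.arctan2(v[1],v[0])-p[2]
s2=W(p,[.051-.00075*th,0,0]);print('mid slot',s2)
delta([s2[0],s2[1],.335],p[2])
E
```

```text
stand [0.57056415 0.22901643] -0.7562947454227662 [-0.5 -0.4  0.5 -0.6 -0.5  0.6  0.5  0.8]
gib edges [29.8  0.8 45. ] [42.9  0.8 45. ] cheek [56.   0.9 45. ] [55.5  0.3 54. ]
blocks [24.4 60.9 50. ] [24.4 47.5 50. ] [ 24.4 -48.1  50. ]
wing [-53.4  21.2  90. ] [-46.1 -20.6  90. ]
screw th 1.7435316303405541
slot [0.62155971 0.22834325 0.        ] screw [0.52056851 0.2296764  0.        ] [ 5.99947730e-03 -7.91967007e-05  0.00000000e+00]
mid slot [0.62025217 0.22836051 0.        ]
shift cm [ 8.78  1.51 -0.  ] turn [0.  0.  0.1] q6 0.06
shift cm [ 8.78  1.51 -0.  ] turn [  -0.     0.  -179.9] q6 0.06
```

The stand fit is within about half a pixel, and the screw starts near 1.74 rad. Now I'll move over the slot and go down to just above it.

```bash
python3 -m inch '[{"dx":2.8,"dy":0.5,"dz":0,"wx":0,"wy":0,"wz":0.1},{"dx":3,"dy":0.5,"dz":0,"wx":0,"wy":0,"wz":0},{"dx":3,"dy":0.5,"dz":0,"wx":0,"wy":0,"wz":0},{"dx":0,"dy":0,"dz":4,"wx":0,"wy":0,"wz":0},{"dx":0,"dy":0,"dz":4,"wx":0,"wy":0,"wz":0},{"dx":0,"dy":0,"dz":4,"wx":0,"wy":0,"wz":0},{"dx":0,"dy":0,"dz":2.5,"wx":0,"wy":0,"wz":0},{"dx":0,"dy":0,"dz":0,"wx":0,"wy":0,"wz":0},{"dx":0,"dy":0,"dz":0,"wx":0,"wy":0,"wz":0},{"dx":0,"dy":0,"dz":0,"wx":0,"wy":0,"wz":0}]'
python3 - <<'E'
from h import *
delta([.6203,.2283,.1353],np.radians(-.76))
E
```

```text
t: 9.18
tcp_pos: [0.6216, 0.2285, 0.1919]
tool_rot: [0.712, 0.702, 0.002, 0.001]
force: [0.5, 0.4, 0.2]
finger_gap: 0.104
gripper_force: 58.8
shift cm [-0.03 -0.15  5.66] turn [ 0.2 -0.  -0. ] q6 0.2
shift cm [-0.03 -0.15  5.66] turn [-1.0e-01 -3.0e-01  1.8e+02] q6 0.2
```

```bash
python3 -m inch '[{"dx":0,"dy":-0.12,"dz":0,"wx":0.1,"wy":0,"wz":0},{"dx":0,"dy":0,"dz":0,"wx":0,"wy":0,"wz":0},{"dx":0,"dy":0,"dz":0.7,"wx":0,"wy":0,"wz":0},{"dx":0,"dy":0,"dz":0.7,"wx":0,"wy":0,"wz":0},{"dx":0,"dy":0,"dz":0.7,"wx":0,"wy":0,"wz":0},{"dx":0,"dy":0,"dz":0.4,"wx":0,"wy":0,"wz":0},{"dx":0,"dy":0,"dz":0,"wx":0,"wy":0,"wz":0}]'
```

```text
t: 10.05
tcp_pos: [0.6189, 0.2284, 0.1643]
tool_rot: [0.712, 0.702, -0.001, -0.001]
force: [-0.3, 0.6, -0.7]
finger_gap: 0.103
gripper_force: 58.9
```

```bash
python3 -m inch '[{"dx":0,"dy":0.07,"dz":0.4,"wx":0,"wy":0,"wz":0},{"dx":0,"dy":0,"dz":0.6,"wx":0,"wy":0,"wz":0},{"dx":0,"dy":0,"dz":0.6,"wx":0,"wy":0,"wz":0},{"dx":0,"dy":0,"dz":0.6,"wx":0,"wy":0,"wz":0},{"dx":0,"dy":0,"dz":0.3,"wx":0,"wy":0,"wz":0},{"dx":0,"dy":0,"dz":0,"wx":0,"wy":0,"wz":0},{"dx":0,"dy":0,"dz":0,"wx":0,"wy":0,"wz":0}]'
```

```text
t: 10.92
tcp_pos: [0.62, 0.2284, 0.1402]
tool_rot: [0.712, 0.702, -0.0, -0.001]
force: [-0.0, -0.5, -0.9]
finger_gap: 0.103
gripper_force: 58.9
```

Free so far, with about 5 mm to the floor. I'll continue in small steps until the force shows contact.

```bash
python3 -m inch '[{"dx":0,"dy":0,"dz":0.15,"wx":0,"wy":0,"wz":0},{"dx":0,"dy":0,"dz":0.15,"wx":0,"wy":0,"wz":0},{"dx":0,"dy":0,"dz":0.1,"wx":0,"wy":0,"wz":0},{"dx":0,"dy":0,"dz":0,"wx":0,"wy":0,"wz":0}]'; python3 -m inch '[{"dx":0,"dy":0,"dz":0.1,"wx":0,"wy":0,"wz":0},{"dx":0,"dy":0,"dz":0.05,"wx":0,"wy":0,"wz":0},{"dx":0,"dy":0,"dz":0,"wx":0,"wy":0,"wz":0}]'
```

```text
t: 11.42
tcp_pos: [0.6197, 0.2284, 0.1359]
tool_rot: [0.712, 0.702, -0.001, -0.001]
force: [-0.6, 0.2, -0.4]
finger_gap: 0.104
gripper_force: 58.9
t: 11.8
tcp_pos: [0.6201, 0.2285, 0.1354]
tool_rot: [0.712, 0.702, -0.0, -0.0]
force: [-1.5, -0.7, 5.3]
finger_gap: 0.103
gripper_force: 59.7
```

Contact on the floor at the expected height. Releasing, then rising and moving over the screw.

```bash
python3 -m inch '[{"dx":0,"dy":0,"dz":0,"wx":0,"wy":0,"wz":0},{"dx":0,"dy":0,"dz":0,"wx":0,"wy":0,"wz":0},{"dx":0,"dy":0,"dz":0,"wx":0,"wy":0,"wz":0},{"dx":0,"dy":0,"dz":0,"wx":0,"wy":0,"wz":0},{"dx":0,"dy":0,"dz":0,"wx":0,"wy":0,"wz":0}]' 1
python3 -m inch '[{"dx":0,"dy":0,"dz":-2,"wx":0,"wy":0,"wz":0},{"dx":0,"dy":0,"dz":-4,"wx":0,"wy":0,"wz":0},{"dx":0,"dy":0,"dz":-4,"wx":0,"wy":0,"wz":0},{"dx":0,"dy":0,"dz":-4,"wx":0,"wy":0,"wz":0},{"dx":0,"dy":-4,"dz":0,"wx":0,"wy":0,"wz":0},{"dx":0,"dy":-4,"dz":0,"wx":0,"wy":0,"wz":0},{"dx":0.1,"dy":-2,"dz":0,"wx":0,"wy":0,"wz":0},{"dx":-5,"dy":0,"dz":0,"wx":0,"wy":0,"wz":0},{"dx":0,"dy":0,"dz":0,"wx":0,"wy":0,"wz":0},{"dx":0,"dy":0,"dz":0,"wx":0,"wy":0,"wz":0}]'
python3 - <<'E'
from h import *
print(sense()['tcp_pos'])
i=eyes.snapshot('wrist')[:,:,::-1];cv2.imwrite('pics/w5.png',i)
p=cam('wrist');np.savez('w5',K=p[0],r=p[1],t=p[2])
cv2.imwrite('pics/w5b.png',cv2.resize(i[0:280,140:500],(771,600),interpolation=cv2.INTER_CUBIC))
E
```

```text
t: 12.42
tcp_pos: [0.6198, 0.2284, 0.1344]
tool_rot: [0.712, 0.702, -0.001, -0.001]
force: [0.3, 0.8, -0.4]
finger_gap: 1.003
gripper_force: 0.0
t: 13.68
tcp_pos: [0.5196, 0.1809, 0.2749]
tool_rot: [0.712, 0.702, -0.0, -0.001]
force: [-0.0, 0.5, -1.3]
finger_gap: 0.994
gripper_force: 0.0
[0.51962501 0.18089627 0.27488103]
```

View pics/w5b.png

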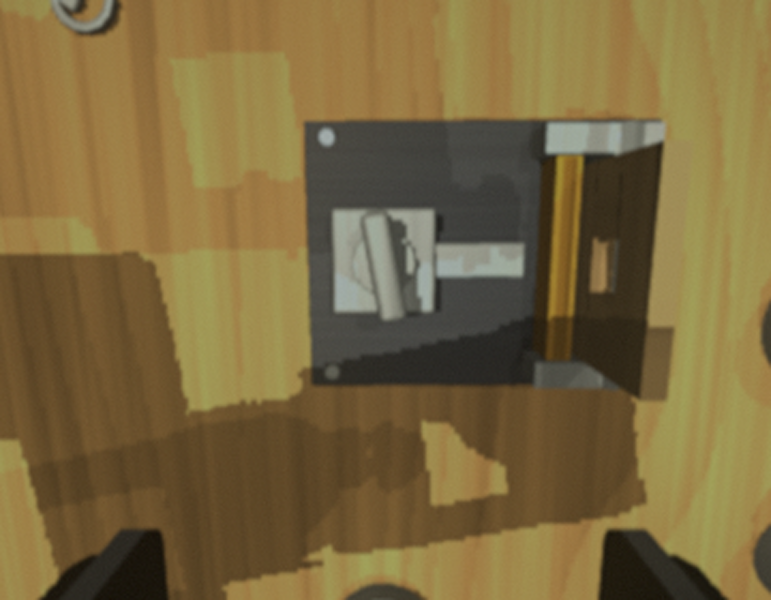

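The template stands upright in the slot, with its face at (585–660, 145–395) and its hole at (605,265). The wing's top runs from (376,213) to (393,318).

```bash
python3 - <<'E'
from h import *
d=np.load('w5.npz');c=(d['K'],d['r'],d['t']);k=600/280
g=lambda u,v:(140+u/k,v/k)
W=lambda q:Ro.from_euler('z',np.radians(-.756)).apply(q)+[.57056,.22902,0]
P=proj(c,W(np.array([[.05,.045,.14],[.05,-.045,.14],[-.09,.068,.01],[.09,.068,.01],[-.09,-.068,.01]])));print(((P-[140,0])*k).round())
a,b=ray(c,*g(376,213),.09),ray(c,*g(393,318),.09);v=a-b;th=np.arctan2(v[1],v[0]);print('wing',(a+b)/2,np.linalg.norm(v),'yaw',np.degrees(th),'axis',W([-.05,0,0]))
delta([.5206,.2297,.08],th-np.pi/2)
E
```

```text
[[684. 139.]
 [657. 401.]
 [304. 121.]
 [664. 120.]
 [311. 386.]]
wing [0.52063601 0.23034715 0.09      ] 0.04351534169123703 yaw 98.62043120017867 axis [0.52056435 0.22967972 0.        ]
shift cm [ 4.83  0.06 19.48] turn [-0.1 -0.  -9.4] q6 0.15
shift cm [ 4.83  0.06 19.48] turn [-1.000e-01  1.000e-01  1.706e+02] q6 0.15
```

The template's top corners match the prediction for full depth. Pinch the wing next.

```bash
python3 -m inch '[{"dx":2.4,"dy":0,"dz":0,"wx":0,"wy":0,"wz":0},{"dx":2.4,"dy":0.06,"dz":0,"wx":0,"wy":0,"wz":0},{"dx":0,"dy":0,"dz":0,"wx":0,"wy":0,"wz":-9.4},{"dx":0,"dy":0,"dz":4,"wx":0,"wy":0,"wz":0},{"dx":0,"dy":0,"dz":4,"wx":0,"wy":0,"wz":0},{"dx":0,"dy":0,"dz":4,"wx":0,"wy":0,"wz":0},{"dx":0,"dy":0,"dz":3,"wx":0,"wy":0,"wz":0},{"dx":0,"dy":0,"dz":0,"wx":0,"wy":0,"wz":0},{"dx":0,"dy":0,"dz":0,"wx":0,"wy":0,"wz":0},{"dx":0,"dy":0,"dz":0,"wx":0,"wy":0,"wz":0}]'
python3 - <<'E'
from h import *
delta([.5206,.2299,.08],np.radians(8.6))
E
```

```text
t: 14.98
tcp_pos: [0.5215, 0.2293, 0.1262]
tool_rot: [0.652, 0.758, 0.001, 0.0]
force: [0.6, 0.1, -0.1]
finger_gap: 0.999
gripper_force: 0.0
shift cm [ 0.07 -0.09  4.62] turn [ 0.1 -0.   0. ] q6 0.07
shift cm [ 0.07 -0.09  4.62] turn [ 1.0e-01  1.0e-01 -1.8e+02] q6 0.07
```

```bash
python3 -m inch '[{"dx":0.05,"dy":-0.07,"dz":1.6,"wx":0,"wy":0,"wz":0},{"dx":0,"dy":0,"dz":1.6,"wx":0,"wy":0,"wz":0},{"dx":0,"dy":0,"dz":1.4,"wx":0,"wy":0,"wz":0},{"dx":0,"dy":0,"dz":0,"wx":0,"wy":0,"wz":0},{"dx":0,"dy":0,"dz":0,"wx":0,"wy":0,"wz":0}]'
python3 -m inch '[{"dx":0,"dy":0,"dz":0,"wx":0,"wy":0,"wz":0},{"dx":0,"dy":0,"dz":0,"wx":0,"wy":0,"wz":0},{"dx":0,"dy":0,"dz":0,"wx":0,"wy":0,"wz":0},{"dx":0,"dy":0,"dz":0,"wx":0,"wy":0,"wz":0},{"dx":0,"dy":0,"dz":0,"wx":0,"wy":0,"wz":0},{"dx":0,"dy":0,"dz":0,"wx":0,"wy":0,"wz":0}]' 0 60
python3 - <<'E'
from h import *
s=sense();print(s['ft_torque'],s['tcp_pos'])
E
```

```text
t: 15.6
tcp_pos: [0.5196, 0.2292, 0.0785]
tool_rot: [0.652, 0.758, -0.001, -0.001]
force: [-0.2, 0.3, -0.1]
finger_gap: 0.999
gripper_force: 0.0
t: 16.35
tcp_pos: [0.5203, 0.2292, 0.0791]
tool_rot: [0.652, 0.758, 0.0, -0.0]
force: [1.6, -1.5, 2.3]
finger_gap: 0.127
gripper_force: 61.1
[-0.09997906 -0.20570359 -0.0176528 ] [0.52029586 0.22922142 0.07906288]
```

```bash
python3 -m inch '[{"dx":0,"dy":0,"dz":0,"wx":0,"wy":0,"wz":4},{"dx":0,"dy":0,"dz":0,"wx":0,"wy":0,"wz":7},{"dx":0,"dy":0,"dz":0,"wx":0,"wy":0,"wz":7},{"dx":0,"dy":0,"dz":0,"wx":0,"wy":0,"wz":7},{"dx":0,"dy":0,"dz":0,"wx":0,"wy":0,"wz":7},{"dx":0,"dy":0,"dz":0,"wx":0,"wy":0,"wz":7},{"dx":0,"dy":0,"dz":0,"wx":0,"wy":0,"wz":5},{"dx":0,"dy":0,"dz":0,"wx":0,"wy":0,"wz":0},{"dx":0,"dy":0,"dz":0,"wx":0,"wy":0,"wz":0}]'
cat > st.py <<'E'
from h import *
s=sense();y=Ro.from_quat(s['tool_rot']).apply([0,1,0]);print('wing yaw',np.degrees(np.arctan2(y[1],y[0]))+90,'ft',s['ft_torque'],'f',s['force'],s['tcp_pos'],s['finger_gap'],'q6',s['q'][5])
E
python3 st.py
```

```text
t: 17.48
tcp_pos: [0.5197, 0.2294, 0.0791]
tool_rot: [0.888, 0.459, -0.0, -0.0]
force: [0.0, 0.0, 4.1]
finger_gap: 0.13
gripper_force: 61.5
wing yaw 54.649633717479695 ft [ 0.18995915 -0.00993323  0.00601646] f [0.00523628 0.04701244 4.13531954] [0.51972839 0.22940657 0.07906176] 0.1296058916952347 q6 0.8348187533201947
```

Good, turning cleanly with low forces. Carry on to near the seat (-0.8°).

```bash
python3 -m inch '[{"dx":0,"dy":0,"dz":0,"wx":0,"wy":0,"wz":5},{"dx":0,"dy":0,"dz":0,"wx":0,"wy":0,"wz":7},{"dx":0,"dy":0,"dz":0,"wx":0,"wy":0,"wz":7},{"dx":0,"dy":0,"dz":0,"wx":0,"wy":0,"wz":7},{"dx":0,"dy":0,"dz":0,"wx":0,"wy":0,"wz":7},{"dx":0,"dy":0,"dz":0,"wx":0,"wy":0,"wz":7},{"dx":0,"dy":0,"dz":0,"wx":0,"wy":0,"wz":6},{"dx":0,"dy":0,"dz":0,"wx":0,"wy":0,"wz":5},{"dx":0,"dy":0,"dz":0,"wx":0,"wy":0,"wz":0},{"dx":0,"dy":0,"dz":0,"wx":0,"wy":0,"wz":0}]'; python3 st.py
python3 -m inch '[{"dx":0,"dy":0,"dz":0,"wx":0,"wy":0,"wz":2},{"dx":0,"dy":0,"dz":0,"wx":0,"wy":0,"wz":2},{"dx":0,"dy":0,"dz":0,"wx":0,"wy":0,"wz":0},{"dx":0,"dy":0,"dz":0,"wx":0,"wy":0,"wz":0}]'; python3 st.py
```

```text
t: 18.73
tcp_pos: [0.5194, 0.23, 0.079]
tool_rot: [0.999, 0.032, -0.001, -0.001]
force: [-0.1, 2.9, 5.4]
finger_gap: 0.129
gripper_force: 61.7
wing yaw 3.6450006752050825 ft [ 0.54980804  0.05886537 -0.07492049] f [-0.09450018  2.94498649  5.42693172] [0.51943206 0.23000892 0.07904231] 0.12931636505436986 q6 1.7247021332474497
t: 19.23
tcp_pos: [0.5194, 0.2301, 0.079]
tool_rot: [1.0, -0.003, -0.001, -0.001]
force: [-1.4, 3.3, 6.5]
finger_gap: 0.129
gripper_force: 61.7
wing yaw -0.35605345387048715 ft [ 0.56544133  0.04708051 -0.08554539] f [-1.42399096  3.3141926   6.47585896] [0.51942676 0.23008768 0.07904077] 0.12922597013321757 q6 1.7944880894815955
```

```bash
python3 -m inch '[{"dx":0,"dy":0,"dz":0,"wx":0,"wy":0,"wz":1.5},{"dx":0,"dy":0,"dz":0,"wx":0,"wy":0,"wz":0},{"dx":0,"dy":0,"dz":0,"wx":0,"wy":0,"wz":0}]'; python3 st.py
python3 -m inch '[{"dx":0,"dy":0,"dz":0,"wx":0,"wy":0,"wz":1.5},{"dx":0,"dy":0,"dz":0,"wx":0,"wy":0,"wz":0},{"dx":0,"dy":0,"dz":0,"wx":0,"wy":0,"wz":0}]'; python3 st.py
```

```text
t: 19.6
tcp_pos: [0.5195, 0.2301, 0.0791]
tool_rot: [1.0, -0.015, -0.001, -0.0]
force: [-0.2, 4.3, 5.5]
finger_gap: 0.127
gripper_force: 61.9
wing yaw -1.6865078110119072 ft [0.68652169 0.04883065 0.53801501] f [-0.2377708   4.33665652  5.47850401] [0.51945842 0.2300719  0.07905384] 0.12725516803067208 q6 1.8188824839795656
t: 19.98
tcp_pos: [0.5194, 0.2301, 0.079]
tool_rot: [1.0, -0.026, -0.0, -0.0]
force: [-0.4, 3.8, 5.2]
finger_gap: 0.128
gripper_force: 65.2
wing yaw -3.0105082772619483 ft [0.74003062 0.00838414 1.06231973] f [-0.37289466  3.84645988  5.16970062] [0.51941463 0.23006851 0.07904683] 0.12784469134325113 q6 1.8431898399469704
```

The torque rose to 1.06 N·m, so the screw is seated at a yaw of about -0.5° by the torque slope. I'll back it off to about +89.5°.

```bash
python3 -m inch '[{"dx":0,"dy":0,"dz":0,"wx":0,"wy":0,"wz":-5},{"dx":0,"dy":0,"dz":0,"wx":0,"wy":0,"wz":-7},{"dx":0,"dy":0,"dz":0,"wx":0,"wy":0,"wz":-7},{"dx":0,"dy":0,"dz":0,"wx":0,"wy":0,"wz":-7},{"dx":0,"dy":0,"dz":0,"wx":0,"wy":0,"wz":-7},{"dx":0,"dy":0,"dz":0,"wx":0,"wy":0,"wz":-7},{"dx":0,"dy":0,"dz":0,"wx":0,"wy":0,"wz":-7}]'
python3 -m inch '[{"dx":0,"dy":0,"dz":0,"wx":0,"wy":0,"wz":-7},{"dx":0,"dy":0,"dz":0,"wx":0,"wy":0,"wz":-7},{"dx":0,"dy":0,"dz":0,"wx":0,"wy":0,"wz":-7},{"dx":0,"dy":0,"dz":0,"wx":0,"wy":0,"wz":-7},{"dx":0,"dy":0,"dz":0,"wx":0,"wy":0,"wz":-7},{"dx":0,"dy":0,"dz":0,"wx":0,"wy":0,"wz":-6},{"dx":0,"dy":0,"dz":0,"wx":0,"wy":0,"wz":-3},{"dx":0,"dy":0,"dz":0,"wx":0,"wy":0,"wz":0},{"dx":0,"dy":0,"dz":0,"wx":0,"wy":0,"wz":0}]'; python3 st.py
```

```text
t: 20.85
tcp_pos: [0.5196, 0.2295, 0.079]
tool_rot: [0.928, 0.374, -0.0, -0.0]
force: [-0.0, -0.1, 5.0]
finger_gap: 0.126
gripper_force: 61.7
t: 21.98
tcp_pos: [0.5201, 0.2292, 0.079]
tool_rot: [0.722, 0.692, -0.0, -0.0]
force: [-0.3, 0.2, 5.3]
finger_gap: 0.124
gripper_force: 61.6
wing yaw 87.6107240078199 ft [ 0.04686773 -0.07561501  0.0470863 ] f [-0.30109346  0.1958647   5.30745252] [0.52013584 0.22923014 0.07904428] 0.12419244866339306 q6 0.25997479675739216
```

Another 1.8°, then a final check picture of the stand.

```bash
python3 -m inch '[{"dx":0,"dy":0,"dz":0,"wx":0,"wy":0,"wz":-1.8},{"dx":0,"dy":0,"dz":0,"wx":0,"wy":0,"wz":0},{"dx":0,"dy":0,"dz":0,"wx":0,"wy":0,"wz":0},{"dx":0,"dy":0,"dz":0,"wx":0,"wy":0,"wz":0}]'; python3 st.py; python3 - <<'E'
from h import *
a=eyes.snapshot('scene')[:,:,::-1];r=lambda i:cv2.resize(i,(400,300),interpolation=cv2.INTER_CUBIC)
cv2.imwrite('pics/f.png',np.hstack([r(a[165:285,350:510]),r(a[150:300,180:380])]))
E
```

```text
t: 22.48
tcp_pos: [0.5202, 0.2292, 0.079]
tool_rot: [0.711, 0.703, -0.0, -0.0]
force: [2.0, -0.5, 5.5]
finger_gap: 0.133
gripper_force: 61.7
wing yaw 89.40746388538066 ft [ 0.03399075 -0.17107754  0.0482098 ] f [ 1.96507957 -0.46155624  5.47402761] [0.52017274 0.22920288 0.07904516] 0.13263359940393807 q6 0.22860941601700693
```

View pics/f.png

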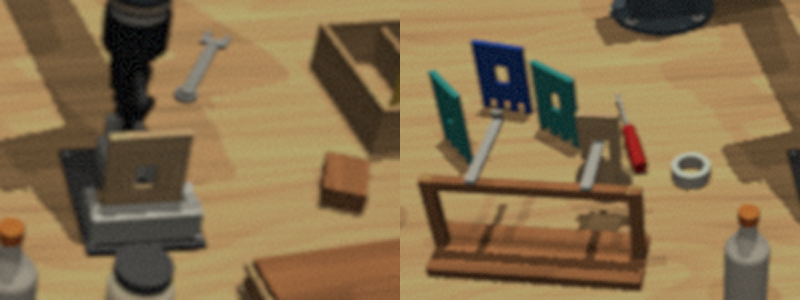

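The template stands upright in the slot (left, 145,170), with the gripper still on the screw behind it. The disc is still on its hook (right, 600,135), and the other things are undisturbed. Handing in.

```bash
python3 -c "
from station import workorder
print(workorder.sign_off())"
```

```text
the job is handed in; nothing more can be done
None
```

The job is handed in at about 22.5 s: the template stands teeth down at the bottom of the slot and is let go, the thumbscrew was seated and backed off about 90° and is still held between the fingers, and the disc hangs on its hook with nothing else seen to have moved.

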